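Pour the mould plugs into the steel bin

TASK

Pick up the white tumbler and pour all seven wooden plugs from it into the steel bin, leaving none on the bench. Then stand the empty tumbler upright in the middle of the round cork mat. Leave the mould board, the jar and the gauge block where they are.

Things in the scene. Friction and masses are not known exactly. Their poses are not given: they have to be found in the camera images.
- cup: White plastic tumbler, open at the top, without a handle, slightly tapered: outside diameter 60 mm at the foot and 68 mm at the rim, 90 mm tall, wall 3 mm, inner floor 5 mm above its underside; 80 to 170 g empty. Origin at the centre of its underside, z along its axis out of the mouth. Starts upright on the bench with the seven plugs inside; they fill it to 77 mm above its underside at most.
- cup_rim (a point): Centre of the tumbler's mouth, 90 mm from the origin along its axis.
- bin: Open-topped steel trough fixed to the bench, empty at the start: outside 150 mm along its x, 136 mm along its y, 75 mm tall, walls 4 mm. Its end walls are upright; its long side walls lean in by 45 degrees below 33 mm height to a floor 70 mm wide. Origin at the centre of its underside, z up.
- bin_floor (a point): Centre of the bin's inner floor, 4 mm above the bench; axes as the bin's.
- mat: Round cork mat fixed to the bench, 110 mm across, 5 mm thick. Origin at the centre of its underside, so its top is at z = 5 mm.
- mould: Bystander: wooden cigar mould board, 90 x 220 mm, 35 mm tall, five dark brown cigars across it. Origin at the centre of its underside.
- jar: Bystander: glass jar with green cap, 70 mm across, 100 mm tall. Origin at the centre of its underside.
- gauge: Bystander: pale wooden cutting gauge block with a dark steel blade on top, 50 x 130 mm, 41 mm tall. Origin at the centre of its underside.
- plug0_center (a point): Centre of one of seven alike wooden plugs: brown cylinder, 23 mm across and 24 mm long, 11 g, lacquered and smooth, loose in the tumbler: it slides down the tumbler's wall only where that slopes by more than about 25 degrees, so tip the mouth well below level, some 115 to 120 degrees from upright.
- plug1_center (a point): Centre of another such plug.
- plug2_center (a point): Centre of another such plug.
- plug3_center (a point): Centre of another such plug.
- plug4_center (a point): Centre of another such plug.
- plug5_center (a point): Centre of another such plug.
- plug6_center (a point): Centre of another such plug.
Things that resemble listed ones, but are neither listed nor needed, are in the scene too. What is shaped like the part that bears plug6_center but green or purple is not meant.

How it is judged:
On the way:
1. The tumbler, held in the fingers, is tipped well over with its mouth above the bin (angle between cup's own z axis and vertical above 1.2 rad and horizontal distance between cup_rim and bin below 0.12 m and height (world z) of cup_rim above 0.05 m and contact force between the fingers and cup above 0.5 N), for 0.2 s.
At the end, for the whole second after the job is handed in: All seven plugs lie inside the bin (centres between its walls and below its rim); the tumbler stands released, at rest and upright (within 0.08 rad) on the cork mat, its centre within 30 mm of the mat's centre (x of plug0_center in the frame of bin_floor between -0.071 and 0.071 m and y of plug0_center in the frame of bin_floor between -0.064 and 0.064 m and z of plug0_center in the frame of bin_floor between 0 and 0.07 m and x of plug1_center in the frame of bin_floor between -0.071 and 0.071 m and y of plug1_center in the frame of bin_floor between -0.064 and 0.064 m and z of plug1_center in the frame of bin_floor between 0 and 0.07 m and x of plug2_center in the frame of bin_floor between -0.071 and 0.071 m and y of plug2_center in the frame of bin_floor between -0.064 and 0.064 m and z of plug2_center in the frame of bin_floor between 0 and 0.07 m and x of plug3_center in the frame of bin_floor between -0.071 and 0.071 m and y of plug3_center in the frame of bin_floor between -0.064 and 0.064 m and z of plug3_center in the frame of bin_floor between 0 and 0.07 m and x of plug4_center in the frame of bin_floor between -0.071 and 0.071 m and y of plug4_center in the frame of bin_floor between -0.064 and 0.064 m and z of plug4_center in the frame of bin_floor between 0 and 0.07 m and x of plug5_center in the frame of bin_floor between -0.071 and 0.071 m and y of plug5_center in the frame of bin_floor between -0.064 and 0.064 m and z of plug5_center in the frame of bin_floor between 0 and 0.07 m and x of plug6_center in the frame of bin_floor between -0.071 and 0.071 m and y of plug6_center in the frame of bin_floor between -0.064 and 0.064 m and z of plug6_center in the frame of bin_floor between 0 and 0.07 m and horizontal distance between cup and mat below 0.03 m and angle between cup's own z axis and vertical below 0.08 rad and height (world z) of cup between 0.002 and 0.009 m and linear speed of cup below 0.02 m/s); the robot touches nothing.
It fails at once if The mould board is moved by more than 30 mm (distance of mould from where it was at the start of the episode above 0.03 m).
It fails at once if The jar is moved by more than 30 mm (distance of jar from where it was at the start of the episode above 0.03 m).
It fails at once if The gauge block is moved by more than 30 mm (distance of gauge from where it was at the start of the episode above 0.03 m).
It also fails if it takes over 64 s, if anything falls off the work surface, if the arm or the gripper's body presses on something with over 40 N, if the wrist force passes 120 N, or if a joint passes its speed limit or range.

ROBOT

A 6-joint arm with a two-finger parallel gripper is mounted at the origin on the work surface. World frame = base frame: x ahead of the robot, y to its left, z up, the work surface at z = 0. Lengths are in m, angles in rad, forces in N, time in s.
With the tool pointing down it reaches from about 0.4 to 0.825 m from the base axis. Payload 7 kg.
Tool frame: the origin (TCP) lies midway between the tips of the shut fingers; the grasp point (between the pads) lies 19 mm behind it; z points along the fingers, y is the line along which they close (so a half turn about z gives the same grasp; the last joint's range is limited). The gripper opens to 88 mm and grips with 3 to 60 N. Pads are 19 mm wide; open, the fingers measure 130 mm over their backs; the gripper's body (78 mm by 193 mm) begins 47 mm behind the grasp point.
Start: joints at [-1.023, 0.359, 0.012, 0, -1.224, -0.288], TCP at [0.173, -0.652, 0.227] pointing down, gripper open.
Joint ranges: [-3.07, 3.07], [-1.43, 2.12], [-1.02, 1.25], [-3.03, 1.67], [-3.05, -0], [-3.03, 3.03]. Speed limits (rad/s): [2.39, 2.39, 3.01, 3.14, 3.14, 3.14].

INTERFACE

Orientations are given as [roll, pitch, yaw] about the fixed x, y, z axes, in that order (R = Rz(yaw) Ry(pitch) Rx(roll)).
In Python, from station import arm, grab_frame, camera_params, spot_in gives the robot as it stands.
- The arm moves only by the shell command python3 -m jog 'ROWS' [FORCE]. ROWS is JSON, a list that holds one entry, the list of rows, each a list of 7 numbers: the shift along the tool's x, y, z in mm, then the turn, a rotation vector about the tool's x, y, z in rad, then the finger opening in mm, from 0 to 87.6. In form: [[[x, y, z, wx, wy, wz, fingers], ...]]. A call has 1 to 20 rows; each row is the pose to reach, as a shift and turn from the pose commanded when the call began, along the tool's axes at that moment; what a row does not reach only later rows make up. A row lasts 1/8 s, in which the tool goes at most 62.5 mm and 10.7 degrees, less where a joint would pass 70% of its speed; a pose out of reach is approached as far as the arm can. A call with a gripper value outside its range is refused whole. The fingers move at their own pace and stop on an object; FORCE is the grip in N (left out, the last holds). Time passes only in rows, so rows that repeat a pose let the fingers close. It gives the time, the measured TCP pose, the force, the opening and the grip force at its end, in the units of the state.
- arm.get_state(): the state, without advancing time (a new reading comes with each control period).
- grab_frame(name): name is "scene" or "top" or "wrist"; returns (picture, depth): 400x640x3 uint8, blue, green, red; 400x640 float32, m along the optical axis (not along the pixel's ray), 0 where there is no reading.
- camera_params(name): a dict with "mtx" (3x3 intrinsics, pixels), "R" (3x3) and "t" (3): a world point X has camera coordinates R X + t. Camera axes: x right, y down, z forward; pixel columns grow to the right and rows downward; lengths in m; the calibration is good to about 2 mm. A picture is of the moment at which its call begins: read the wrist's pose just before it. camera_params takes no time and is no camera call; for the wrist camera it gives the pose at the moment of the call.
- arm.job_done(): hands the job in; it is judged then, once.
Trained networks look in the newest picture that a camera, given by its name, has taken for a name from the list of things; names that differ only in an ending like _2 or _b are one class to them, and where a whole thing is asked for, a point or a joint stands for the part that bears it (a point fixed in the world has none). Each returns a list of dicts, best first, with "confidence" (0 to 1); they miss things now and then, are a little off and sometimes report something else, mostly with a low value. They report only what shows in the picture. A call takes as long as a camera call. They do not tell look-alikes from the thing itself.
- spot_in(query, camera): "uv" ([column, row] in pixels, amid what is visible of it).
The state is a dict: "t": time; "q": joint angles; "qd": joint speeds; "joint_efforts": joint torques, N m; "eef_pos": TCP position; "ee_rot": TCP orientation; "force": force on the tool from outside, world axes, zero at the start; "moment": the same for the moment, N m; "width": finger opening in m; "gripper_force": force on a finger pad.
Only numpy, scipy, OpenCV 4.12 (cv2) and the standard library are available. Lean on these libraries where they do the work, as an engineer would, in place of code of your own. Each camera call takes 0.05 s, during which the arm holds its last target. There are 200 camera calls.

## Working session

There is one attempt and no reset: what is moved stays moved. The work goes in short steps, Python scripts to look and compute and a shell command to move; the robot and the scene stay as the last step left them, time stands still between calls to the robot, and variables do not carry over. Pictures are saved under pics/ and viewed, at most 10 in all, crops included, and the job is handed in when it is done.

```bash
mkdir -p pics; cat > h.py <<'E'
import numpy as np, cv2
from station import arm, grab_frame, camera_params, spot_in
def world(cam,uv,D,P=None,r=3):
    P=P or camera_params(cam); u,v=int(round(uv[0])),int(round(uv[1]))
    w=D[max(v-r,0):v+r+1,max(u-r,0):u+r+1]; w=w[w>0]
    d=np.median(w) if w.size else np.nan
    c=np.linalg.inv(P["mtx"])@np.array([uv[0],uv[1],1])*d
    return P["R"].T@(c-P["t"])
def cloud(cam,D):
    P=camera_params(cam); v,u=np.indices(D.shape)
    c=np.stack([u,v,np.ones_like(u)],-1).reshape(-1,3)@np.linalg.inv(P["mtx"]).T*D.reshape(-1,1)
    return ((c-P["t"])@P["R"]).reshape(D.shape+(3,))
E
python3 - <<'E'
from h import *
np.set_printoptions(precision=3,suppress=True)
for cam in ["top","scene"]:
    I,D=grab_frame(cam); cv2.imwrite(f"pics/{cam}0.png",I); np.save(f"{cam}0.npy",D)
    for n in ["cup","bin","mat","mould","jar","gauge","plug0_center"]:
        for r in spot_in(n,cam)[:8 if n[0]=='p' else 3]: print(cam,n,np.round(r["uv"]),round(r["confidence"],2),world(cam,r["uv"],D))
s=arm.get_state(); print(s["t"],s["eef_pos"],s["ee_rot"],s["width"])
E
```

```text
top cup [297. 222.] 0.59 [0.482 0.027 0.03 ]
top bin [183. 231.] 0.55 [0.468 0.319 0.005]
top mat [404. 228.] 0.64 [ 0.465 -0.247  0.005]
top mat [188. 228.] 0.21 [0.475 0.306 0.005]
top mould [301. 135.] 0.6 [0.706 0.012 0.029]
top jar [220. 152.] 0.74 [0.649 0.202 0.1  ]
top gauge [397. 146.] 0.63 [ 0.668 -0.23   0.041]
top plug0_center [403. 227.] 0.65 [ 0.466 -0.243  0.005]
scene cup [346. 177.] 0.67 [0.492 0.022 0.083]
scene bin [489. 226.] 0.94 [0.442 0.306 0.003]
scene mat [232. 162.] 0.67 [ 0.476 -0.243  0.004]
scene jar [416. 296.] 0.57 [0.69  0.203 0.099]
scene gauge [180. 229.] 0.85 [ 0.685 -0.231  0.038]
0.8 [ 0.173 -0.652  0.227] [-3.142  0.    -2.882] 0.08768137336333286
```

View pics/top0.png

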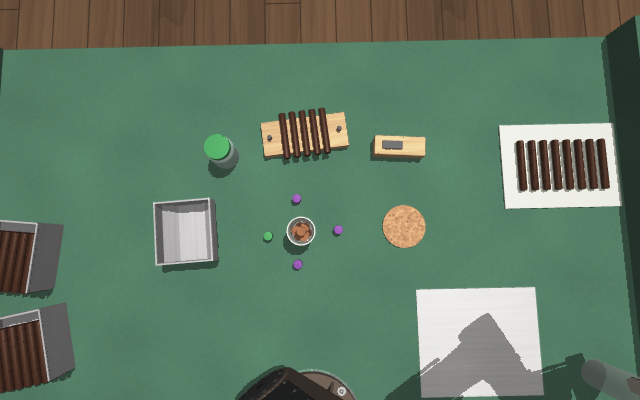

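View pics/scene0.png

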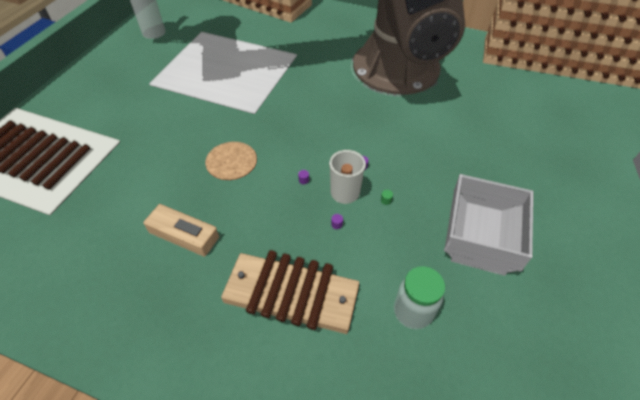

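The top view shows the tumbler (301,231) holding brown plugs, the steel bin (185,231) and the cork mat (404,227). Four loose plugs lie around the tumbler, purple at (296,199), (338,230) and (298,265), and green at (268,236). They're the decoys. The jar is at (219,150), the mould at (305,135) and the gauge at (400,146). The scene view agrees: tumbler (346,177), bin (490,225), mat (231,160). The grey trays at far left (20,260) and (20,350) are full of cigars, so they aren't the empty bin.

```bash
python3 - <<'E'
from h import *
np.set_printoptions(precision=3,suppress=True)
D=np.load("top0.npy"); C=cloud("top",D); I=cv2.imread("pics/top0.png")
x,y,z=C[...,0],C[...,1],C[...,2]
def reg(x0,x1,y0,y1,z0,z1): 
    m=(x>x0)&(x<x1)&(y>y0)&(y<y1)&(z>z0)&(z<z1); return C[m]
p=reg(.38,.58,-.07,.1,.083,.1); print("cup rim",len(p),cv2.minEnclosingCircle(p[:,:2].astype(np.float32)),p[:,2].mean())
p=reg(.34,.6,.2,.42,.066,.085); print("bin",len(p),cv2.minAreaRect(p[:,:2].astype(np.float32)),p[:,2].mean())
h=cv2.cvtColor(I,cv2.COLOR_BGR2HSV)
m=(h[...,0]<25)&(h[...,1]>60)&(h[...,2]>90)&(y<-.15)&(y>-.35)&(x>.38)&(x<.56); p=C[m]
print("mat",cv2.minEnclosingCircle(p[:,:2].astype(np.float32)),np.median(p,0))
for n,uv in dict(px=(296,199),my=(338,230),mx=(298,265),gy=(268,236)).items(): print(n,world("top",uv,D,r=1))
S=cv2.imread("pics/scene0.png")
cv2.imwrite("pics/crop.png",np.hstack([cv2.resize(I[185:285,240:360],(480,400),interpolation=2),cv2.resize(S[130:230,290:370],(320,400),interpolation=2)]))
Ds=np.load("scene0.npy"); Cs=cloud("scene",Ds); xs,ys,zs=Cs[...,0],Cs[...,1],Cs[...,2]
p=Cs[(xs>.38)&(xs<.58)&(ys>-.07)&(ys<.1)&(zs>.083)&(zs<.1)]; print("cup scene",len(p),cv2.minEnclosingCircle(p[:,:2].astype(np.float32)))
E
```

```text
cup rim 126 ((0.4602336287498474, 0.015841294080018997), 0.03380678594112396) 0.08940328429039464
bin 597 ((0.4658980071544647, 0.2967037558555603), (0.1500243842601776, 0.13764414191246033), 3.6869852542877197) 0.07379819871663126
mat ((0.4694794714450836, -0.24613423645496368), 0.05595256760716438) [ 0.468 -0.245  0.005]
px [0.542 0.028 0.023]
my [ 0.462 -0.076  0.023]
mx [0.377 0.026 0.025]
gy [0.45  0.1   0.024]
cup scene 249 ((0.46208810806274414, 0.016060827299952507), 0.03538364917039871)
```

View pics/crop.png

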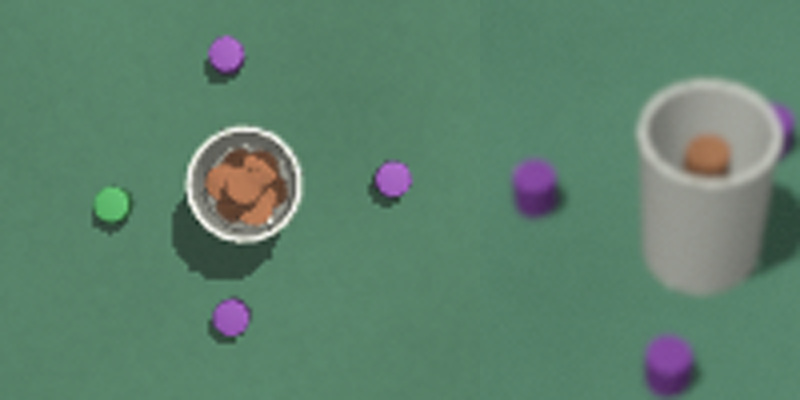

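```bash
python3 -m jog '[[[0,0,-30,0,0,0,87.6],[0,0,-60,0,0,0,87.6]]]'; python3 -c "
from h import *
s=arm.get_state();print(s['q'],s['eef_pos'],s['ee_rot'])"
```

```text
t: 1.05
eef_pos: [0.1732, -0.6522, 0.287]
ee_rot: [3.141, -0.0, -2.882]
force: [0.3, -0.9, 0.3]
width: 0.0874
gripper_force: 0.0
[-1.02288329e+00  3.30499497e-01  1.06949201e-01  1.02147410e-04
 -1.34815594e+00 -2.88125994e-01] [ 0.17324703 -0.65217731  0.28704303] [ 3.14074855e+00 -3.54056710e-04 -2.88178286e+00]
```

The crop shows the white tumbler (245,185) with the brown plugs inside. The purple and green plugs stay outside on the bench and get left alone. The plan is a side grasp along +y with the tool tilted down, pouring by a roll about the tool axis. First I'll check the wrist joint ranges for it.

```bash
cat > kin.py <<'E'
import numpy as np
from scipy.spatial.transform import Rotation as Ro
from scipy.optimize import least_squares
E=Ro.from_euler
q0=np.array([-1.023,.359,.012,0,-1.224,-.288]); R0=E('xyz',[np.pi,0,-2.882])
def chain(q): return E('z',q[0])*E('y',q[1]-q[2])*E('x',-q[3])*E('y',-q[4])*E('x',-q[5])
M=chain(q0).inv()*R0
L=np.array([.33,.04,.445,.04,.455,.40]) # d1,a1,L2,a3,L4,Lt
def fk(q,L=L):
    R=chain(q)*M; d1,a1,l2,a3,l4,lt=L
    w=E('z',q[0]).apply([a1+l2*np.sin(q[1]),0,d1+l2*np.cos(q[1])])+(E('z',q[0])*E('y',q[1]-q[2])).apply([l4,0,a3])
    return w+R.as_matrix()[:,2]*lt, R, w
def fit(S):
    f=lambda L:np.r_[np.concatenate([fk(q,L)[0]-p for q,p in S])*1e3,(L-np.array([.33,.04,.445,.04,.44,.38]))*2]
    return least_squares(f,L)
lo=np.array([-3.07,-1.43,-1.02,-3.03,-3.05,-3.03]);hi=np.array([3.07,2.12,1.25,1.67,0,3.03])
def ik(p,R,L,g):
    f=lambda q:np.r_[(fk(q,L)[0]-p)*10,(R.inv()*fk(q,L)[1]).as_rotvec()]
    s=least_squares(f,np.clip(g,lo+.01,hi-.01),bounds=(lo,hi)); return s.x,np.abs(s.fun).max()
def Rt(delta,roll,sy=1,az=90):
    "tool z at azimuth az, delta deg below level, tool y level (sy sign), then roll about tool z"
    z=E('z',az,degrees=True).apply([np.cos(np.radians(delta)),0,-np.sin(np.radians(delta))])
    y=sy*np.cross(z,[0,0,1]);y/=np.linalg.norm(y)
    return Ro.from_matrix(np.c_[np.cross(y,z),y,z])*E('z',roll,degrees=True)
E
python3 - <<'E'
from kin import *
np.set_printoptions(precision=2,suppress=True)
S=[(q0,np.array([.173,-.652,.227])),([-1.0229,.3305,.10695,0,-1.34816,-.2881],np.array([.1732,-.6522,.287]))]
s=fit(S); print(s.x,np.abs(s.fun[:6]).max()); Lf=s.x
pts=dict(pick=([.461,.016+.018,.055],0),lift=([.461,.03,.2],0),pour=([.45,.31,.19],0),p135=([.45,.31,.19],125),m135=([.45,.31,.19],-125),place=([.469,-.227,.06],0))
for sy in (1,-1):
  for d in (0,20):
    print("sy",sy,"delta",d)
    for n,(p,r) in pts.items():
      best=min((ik(np.array(p),Rt(d,r,sy),Lf,[-.3,.3,-.5,-1.5,-1.5,g]) for g in (-2,0,2)),key=lambda a:a[1])
      print(n,best[0],round(best[1],3),fk(best[0],Lf)[2])
E
```

```text
[0.33 0.05 0.44 0.03 0.46 0.38] 163.80379174816838
sy 1 delta 0
pick [-0.65  1.17 -0.2  -0.93 -1.7  -1.74] 0.0 [ 0.46 -0.35  0.06]
lift [-0.66  0.85 -0.33 -0.95 -1.8  -1.88] 0.0 [ 0.46 -0.35  0.2 ]
pour [-0.16  0.78 -0.64 -1.41 -1.6  -1.72] 0.0 [ 0.45 -0.07  0.19]
p135 [-0.16  0.78 -0.64 -1.41 -1.6   2.38] 0.0 [ 0.45 -0.07  0.19]
m135 [-0.16  0.78 -0.64 -1.41 -1.6   0.46] 0.0 [ 0.45 -0.07  0.19]
place [-0.92  1.36  0.4  -0.75 -2.05 -1.98] 0.0 [ 0.47 -0.61  0.06]
sy 1 delta 20
pick [-0.62  0.87 -0.37 -0.89 -1.43 -1.85] 0.0 [ 0.46 -0.33  0.19]
lift [-0.62  0.57 -0.41 -0.87 -1.59 -2.04] 0.0 [ 0.46 -0.33  0.33]
pour [-0.11  0.43 -0.71 -1.32 -1.3  -2.02] 0.0 [ 0.45 -0.05  0.32]
p135 [-0.11  0.43 -0.71 -1.32 -1.3   2.08] 0.0 [ 0.45 -0.05  0.32]
m135 [-0.11  0.43 -0.71 -1.32 -1.3   0.16] 0.0 [ 0.45 -0.05  0.32]
place [-0.9   1.09  0.2  -0.64 -1.77 -1.98] 0.0 [ 0.47 -0.59  0.19]
sy -1 delta 0
pick [-0.65  1.17 -0.2  -0.93 -1.7   1.4 ] 0.0 [ 0.46 -0.35  0.06]
lift [-0.66  0.85 -0.33 -0.95 -1.8   1.26] 0.0 [ 0.46 -0.35  0.2 ]
pour [-0.16  0.78 -0.64 -1.41 -1.6   1.42] 0.0 [ 0.45 -0.07  0.19]
p135 [-0.16  0.78 -0.64 -1.41 -1.6  -0.76] 0.0 [ 0.45 -0.07  0.19]
m135 [-0.16  0.78 -0.64 -1.41 -1.6  -2.68] 0.0 [ 0.45 -0.07  0.19]
place [-0.92  1.36  0.4  -0.75 -2.05  1.16] 0.0 [ 0.47 -0.61  0.06]
sy -1 delta 20
pick [-0.62  0.87 -0.37 -0.88 -1.43  1.29] 0.0 [ 0.46 -0.33  0.19]
lift [-0.62  0.57 -0.41 -0.87 -1.59  1.1 ] 0.0 [ 0.46 -0.33  0.33]
pour [-0.11  0.43 -0.71 -1.32 -1.3   1.12] 0.0 [ 0.45 -0.05  0.32]
p135 [-0.11  0.43 -0.71 -1.32 -1.3  -1.06] 0.0 [ 0.45 -0.05  0.32]
m135 [-0.11  0.43 -0.71 -1.32 -1.3  -2.98] 0.0 [ 0.45 -0.05  0.32]
place [-0.9   1.09  0.2  -0.64 -1.77  1.16] 0.0 [ 0.47 -0.59  0.19]
```

```bash
cat > rel.py <<'E'
import sys
from kin import *
from station import arm
def rel(G,delta,roll,sy=-1,az=90,back=0):
    "grasp point target G -> jog row (mm, rotvec) from current pose"
    s=arm.get_state(); R=Ro.from_euler('xyz',s['ee_rot']); T=Rt(delta,roll,sy,az)
    p=np.array(G)+T.as_matrix()[:,2]*(.019-back)
    return np.r_[R.inv().apply(p-s['eef_pos'])*1e3,(R.inv()*T).as_rotvec()]
if __name__=="__main__":
    a=eval(sys.argv[1]); print(np.round(rel(*a),3))
E
python3 -c "
from rel import *
np.set_printoptions(precision=3,suppress=True)
print(rel([.461,-.2,.22],20,0))"
```

```text
[-398.871  380.272   73.721   -0.794   -1.033   -1.135]
```

```bash
python3 -m jog '[[[-40,38,7,-0.08,-0.1,-0.11,87.6],[-80,76,15,-0.16,-0.2,-0.22,87.6],[-120,114,22,-0.24,-0.3,-0.34,87.6],[-160,152,30,-0.32,-0.41,-0.45,87.6],[-200,190,37,-0.4,-0.52,-0.57,87.6],[-200,190,37,-0.4,-0.52,-0.57,87.6]]]'; python3 - <<'E'
from kin import *
from station import arm
np.set_printoptions(precision=3,suppress=True)
s=arm.get_state(); q=s['q']; print(q,s['eef_pos'],s['ee_rot'])
print("orientation err",(chain(q)*M).inv().__mul__(Ro.from_euler('xyz',s['ee_rot'])).magnitude())
E
```

```text
t: 1.8
eef_pos: [0.3188, -0.4155, 0.2478]
ee_rot: [2.877, 0.603, -2.372]
force: [-1.2, -0.4, -0.0]
width: 0.0878
gripper_force: 0.0
[-0.96   0.388  0.141 -0.528 -1.711  0.271] [ 0.319 -0.415  0.248] [ 2.877  0.603 -2.372]
orientation err 0.0002880374087008333
```

```bash
python3 - <<'E'
from kin import *
import kin
np.set_printoptions(precision=3,suppress=True)
S=[([-1.02288329,.330499,.106949,.0001,-1.348156,-.288126],[.173247,-.652177,.287043]),([-0.96,.388,.141,-.528,-1.711,.271],[.3188,-.4155,.2478]),(q0,[.173,-.652,.227])]
def fk2(q,L):
    d1,a1,l2,a3,l4,lt,b1,b5=L
    R=chain(q)*M; A=E('z',q[0]);F=A*E('y',q[1]-q[2])
    return A.apply([a1+l2*np.sin(q[1]),b1,d1+l2*np.cos(q[1])])+F.apply([l4,0,a3])+(F*E('x',-q[3])).apply([0,b5,0])+R.as_matrix()[:,2]*lt
pr=np.array([.3,.03,.45,.03,.45,.35,0,0])
for which in ("b1","b5","both"):
    wt=np.ones(8); 
    if which=="b1": wt[7]=1e5
    if which=="b5": wt[6]=1e5
    s=least_squares(lambda L:np.r_[np.concatenate([fk2(q,L)-p for q,p in S])*1e3,(L-pr)*wt*2],pr)
    print(which,s.x,np.round(s.fun[:9],1))
E
```

```text
b1 [-0.206  0.156  1.038 -0.092  0.163  0.406 -0.188 -0.   ] [ -5.1  15.9 -44.1   5.3 -21.5  54.2   1.1   5.9 -10.1]
b5 [ 0.202  0.005  0.604 -0.007  0.459  0.378  0.    -0.192] [-0.1 -0.  -0.1 -0.  -0.   0.1  0.   0.  -0. ]
both [ 0.203  0.005  0.602 -0.006  0.46   0.378  0.    -0.192] [-0. -0. -0. -0.  0.  0.  0.  0.  0.]
```

```bash
cat >> kin.py <<'E'
L=np.array([.2025,.005,.603,-.0065,.4595,.378,0,-.192])
def fk(q,L=L):
    d1,a1,l2,a3,l4,lt,b1,b5=L
    R=chain(q)*M; A=E('z',q[0]);F=A*E('y',q[1]-q[2])
    e=A.apply([a1+l2*np.sin(q[1]),b1,d1+l2*np.cos(q[1])]); w=e+F.apply([l4,0,a3]); j=w+(F*E('x',-q[3])).apply([0,b5,0])
    return j+R.as_matrix()[:,2]*lt,R,(w,j)
E
python3 - <<'E'
from rel import *
np.set_printoptions(precision=2,suppress=True)
q=arm.get_state()['q']
for d in (0,15,25):
  print("delta",d)
  for n,G,r in [("standoff",[.461,-.15,.06],0),("pick",[.461,.016,.055],0),("lift",[.461,.016,.22],0),("pour",[.43,.297,.2],0),("p70",[.43,.297,.2],70),("p125",[.43,.297,.2],125),("place",[.469,-.245,.06],0)]:
    T=Rt(d,r,-1); p=np.array(G)+T.as_matrix()[:,2]*.019
    b=min((ik(p,T,L,g) for g in ([q[0],q[1],q[2],-1,-1.7,1],[-.3,.3,.3,-1.5,-1.5,0],[0.3,.0,0,-1.5,-1.5,-1])),key=lambda a:a[1])
    print(n,b[0],round(b[1],3),*fk(b[0])[2])
E
```

```text
delta 0
standoff [-0.69  1.01  0.13 -1.01 -1.99  1.  ] 0.0 [ 0.62 -0.51  0.16] [ 0.46 -0.51  0.06]
pick [-0.5   0.97 -0.09 -1.13 -1.81  1.11] 0.0 [ 0.63 -0.34  0.14] [ 0.46 -0.34  0.06]
lift [-0.51  0.67 -0.12 -1.19 -1.92  0.86] 0.0 [ 0.61 -0.34  0.35] [ 0.46 -0.34  0.22]
pour [-0.1   0.62 -0.39 -1.48 -1.63  1.01] 0.0 [ 0.59 -0.06  0.3 ] [ 0.43 -0.06  0.2 ]
p70 [-0.1   0.62 -0.39 -1.48 -1.63 -0.21] 0.0 [ 0.59 -0.06  0.3 ] [ 0.43 -0.06  0.2 ]
p125 [-0.1   0.62 -0.39 -1.48 -1.63 -1.17] 0.0 [ 0.59 -0.06  0.3 ] [ 0.43 -0.06  0.2 ]
place [-0.77  1.07  0.32 -0.99 -2.11  0.91] 0.0 [ 0.62 -0.6   0.18] [ 0.47 -0.6   0.06]
delta 15
standoff [-0.65  0.86  0.06 -0.91 -1.79  0.97] 0.0 [ 0.62 -0.47  0.26] [ 0.46 -0.5   0.15]
pick [-0.45  0.8  -0.16 -1.05 -1.6   1.03] 0.0 [ 0.63 -0.31  0.24] [ 0.46 -0.33  0.15]
lift [-0.46  0.51 -0.14 -1.08 -1.76  0.75] 0.0 [ 0.59 -0.29  0.45] [ 0.46 -0.33  0.31]
pour [-0.03  0.41 -0.38 -1.37 -1.4   0.77] 0.0 [ 0.56 -0.01  0.43] [ 0.43 -0.05  0.29]
p70 [-0.03  0.41 -0.38 -1.37 -1.4  -0.45] 0.0 [ 0.56 -0.01  0.43] [ 0.43 -0.05  0.29]
p125 [-0.03  0.41 -0.38 -1.37 -1.4  -1.41] 0.0 [ 0.56 -0.01  0.43] [ 0.43 -0.05  0.29]
place [-0.73  0.93  0.24 -0.86 -1.91  0.92] 0.0 [ 0.62 -0.56  0.27] [ 0.47 -0.59  0.15]
delta 25
standoff [-0.61  0.76 -0.   -0.84 -1.65  0.93] 0.0 [ 0.62 -0.43  0.32] [ 0.46 -0.48  0.21]
pick [-0.4   0.69 -0.21 -1.   -1.46  0.95] 0.0 [ 0.62 -0.26  0.31] [ 0.46 -0.31  0.21]
lift [-0.4   0.41 -0.15 -0.99 -1.65  0.67] 0.0 [ 0.58 -0.25  0.51] [ 0.46 -0.31  0.37]
pour [ 0.07  0.29 -0.36 -1.25 -1.26  0.59] 0.0 [0.54 0.04 0.5 ] [ 0.43 -0.03  0.35]
p70 [ 0.07  0.29 -0.36 -1.25 -1.26 -0.64] 0.0 [0.54 0.04 0.5 ] [ 0.43 -0.03  0.35]
p125 [ 0.07  0.29 -0.36 -1.25 -1.26 -1.6 ] 0.0 [0.54 0.04 0.5 ] [ 0.43 -0.03  0.35]
place [-0.7   0.83  0.17 -0.79 -1.77  0.91] 0.0 [ 0.62 -0.52  0.32] [ 0.47 -0.57  0.21]
```

```bash
python3 rel.py '([.461,.016,.055],25,0,-1,90,.16)'
```

```text
[-182.684   39.738  308.573   -0.365   -0.424   -0.579]
```

```bash
python3 -m jog '[[[-23,5,38,-0.05,-0.05,-0.07,87.6],[-46,10,77,-0.1,-0.11,-0.14,87.6],[-69,15,116,-0.15,-0.16,-0.22,87.6],[-92,20,154,-0.19,-0.21,-0.29,87.6],[-115,25,193,-0.23,-0.26,-0.36,87.6],[-138,30,231,-0.28,-0.32,-0.43,87.6],[-161,35,270,-0.32,-0.37,-0.51,87.6],[-183,40,308,-0.365,-0.424,-0.579,87.6],[-183,40,308,-0.365,-0.424,-0.579,87.6]]]'; python3 - <<'E'
from rel import *
from h import *
np.set_printoptions(precision=3,suppress=True)
G=[.461,.016,.055]
print(rel(G,25,0)); print(arm.get_state()['q'])
I,D=grab_frame("wrist"); cv2.imwrite("pics/w1.png",I)
C=cloud("wrist",D); p=C[(abs(C[...,0]-.46)<.06)&(abs(C[...,1]-.016)<.06)&(C[...,2]>.083)&(C[...,2]<.1)]
if len(p): print(len(p),cv2.minEnclosingCircle(p[:,:2].astype(np.float32)))
p=C[(abs(C[...,0]-.46)<.06)&(abs(C[...,1]-.016)<.06)&(C[...,2]>.045)&(C[...,2]<.065)]
print(len(p),p.min(0),p.max(0))
E
```

```text
t: 2.92
eef_pos: [0.4608, -0.1127, 0.1135]
ee_rot: [3.135, 1.131, -1.576]
force: [0.1, -0.3, 0.6]
width: 0.0878
gripper_force: 0.0
[ -1.93   -0.452 160.368   0.002  -0.004  -0.002]
[-0.584  0.65  -0.023 -0.863 -1.697  0.852]
662 ((0.4610469341278076, 0.00995553657412529), 0.0340421199798584)
1124 [ 0.429 -0.022  0.045] [0.492 0.006 0.065]
```

View pics/w1.png

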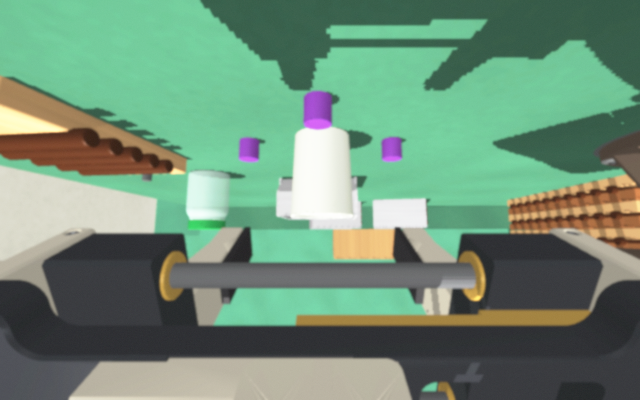

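```bash
python3 - <<'E'
from rel import *
from h import *
np.set_printoptions(precision=3,suppress=True)
P=camera_params("wrist"); c=-P["R"].T@P["t"]; print("cam",c,"fwd",P["R"][2])
s=arm.get_state(); R=Ro.from_euler('xyz',s['ee_rot']); print("in tool",R.inv().apply(c-s['eef_pos']))
E
```

```text
cam [ 0.461 -0.293  0.11 ] fwd [ 0.     0.989 -0.145]
in tool [ 0.08  -0.    -0.159]
```

The wrist view, upside down, shows the tumbler (322,170) centred between the fingers (232 and 410), with the purple decoy at (318,108) well below the finger line. I'm moving in.

```bash
python3 -m jog '[[[-3,0,35,0,0,0,87.6],[-4,0,70,0,0,0,87.6],[-4,0,105,0,0,0,87.6],[-4,0,135,0,0,0,87.6],[-4,0,157,0,0,0,87.6],[-4,0,157,0,0,0,87.6],[-4,0,157,0,0,0,50],[-4,0,157,0,0,0,50],[-4,0,157,0,0,0,50],[-4,0,157,0,0,0,50],[-4,0,157,0,0,0,50],[-4,0,157,0,0,0,50]]]' 30
```

```text
t: 4.47
eef_pos: [0.4611, 0.0288, 0.0521]
ee_rot: [-3.14, 1.129, -1.572]
force: [0.1, -2.4, 3.1]
width: 0.0649
gripper_force: 29.9
```

```bash
python3 -m jog '[[[-18,0,-8,0,0,0,50],[-45,0,-21,0,0,0,50],[-72,0,-34,0,0,0,50],[-100,0,-47,0,0,0,50],[-127,0,-59,0,0,0,50],[-145,0,-68,0,0,0,50],[-145,0,-68,0,0,0,50]]]'; python3 rel.py '([.425,.297,.215],10,0)';  python3 rel.py '([.425,.297,.215],10,122)'
```

```text
t: 5.35
eef_pos: [0.4612, 0.0294, 0.2136]
ee_rot: [-3.133, 1.127, -1.565]
force: [-0.3, -0.1, -3.2]
width: 0.065
gripper_force: 30.0
[-1.21354e+02  3.68360e+01  2.59265e+02 -3.00000e-03 -2.69000e-01
  3.00000e-03]
[-1.21354e+02  3.68360e+01  2.59265e+02 -2.89000e-01 -1.55000e-01
  2.11700e+00]
```

```bash
python3 rel.py '([.428,.297,.192],10,0)'
```

```text
[-1.00576e+02  3.39220e+01  2.69153e+02 -3.00000e-03 -2.69000e-01
  3.00000e-03]
```

```bash
python3 -m jog '[[[-6,2,17,0,-0.02,0,50],[-19,6,51,0,-0.05,0,50],[-35,12,95,0,-0.1,0,50],[-52,18,140,0,-0.145,0,50],[-69,23,185,0,-0.19,0,50],[-86,29,230,0,-0.235,0,50],[-96,33,258,0,-0.26,0,50],[-101,34,269,0,-0.27,0,50],[-101,34,269,0,-0.27,0,50],[-101,34,269,0,-0.27,0,50]]]'; python3 -c "
from rel import *
print(arm.get_state()['q'],rel([.428,.297,.192],10,122))"
```

```text
t: 6.6
eef_pos: [0.4278, 0.3154, 0.188]
ee_rot: [-3.139, 1.398, -1.571]
force: [1.1, 0.9, -1.6]
width: 0.0651
gripper_force: 30.0
[-0.06321646  0.48472766 -0.39556803 -1.41391108 -1.47605599  0.87847059] [-7.39084112e-01 -2.20067827e-01  2.26552847e-01  2.62724581e-04
  3.73420847e-03  2.12922261e+00]
```

```bash
python3 -m jog '[[[0,0,0,0,0,0.1,50],[0,0,0,0,0,0.25,50],[0,0,0,0,0,0.4,50],[0,0,0,0,0,0.55,50],[0,0,0,0,0,0.7,50],[0,0,0,0,0,0.85,50],[0,0,0,0,0,1.0,50],[0,0,0,0,0,1.12,50],[0,0,0,0,0,1.24,50],[0,0,0,0,0,1.36,50],[0,0,0,0,0,1.48,50],[0,0,0,0,0,1.6,50],[0,0,0,0,0,1.72,50],[0,0,0,0,0,1.84,50],[0,0,0,0,0,1.94,50],[0,0,0,0,0,2.04,50],[0,0,0,0,0,2.13,50],[0,0,0,0,0,2.13,50],[0,0,0,0,0,2.13,50],[0,0,0,0,0,2.13,50]]]'; python3 -m jog '[[[0,0,0,0,0,0.05,50],[0,0,0,0,0,0.1,50],[0,0,0,0,0,0.1,50],[0,0,0,0,0,0.1,50],[0,0,0,0,0,0.1,50],[0,0,0,0,0,0.1,50],[0,0,0,0,0,0.1,50],[0,0,0,0,0,0.1,50]]]'; python3 - <<'E'
from h import *
I,_=grab_frame("top"); S,_=grab_frame("scene")
cv2.imwrite("pics/p1.png",np.hstack([cv2.resize(I[170:290,120:240],(400,400),interpolation=2),cv2.resize(S[140:290,410:560],(400,400),interpolation=2)]))
E
```

```text
t: 9.1
eef_pos: [0.4277, 0.3157, 0.1884]
ee_rot: [1.773, -0.548, 3.033]
force: [0.3, 0.5, -1.2]
width: 0.0649
gripper_force: 30.0
t: 10.1
eef_pos: [0.4276, 0.3159, 0.1882]
ee_rot: [1.787, -0.647, 3.007]
force: [0.3, 0.1, -1.5]
width: 0.0653
gripper_force: 30.0
```

View pics/p1.png

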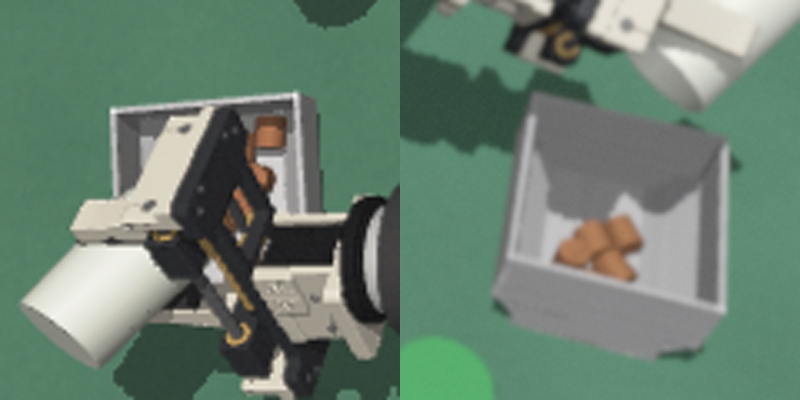

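The scene half shows four or five plugs in the bin around (600,250), with the mouth at (680,80). None lie on the bench. I'll tip further with a little shake in case some remain in the tumbler.

```bash
python3 -m jog '[[[0,0,0,0,0,0.15,50],[0,0,0,0,0,0.3,50],[0,0,0,0,0,0.3,50],[0,0,0,0,0,0.18,50],[0,0,0,0,0,0.35,50],[0,0,0,0,0,0.2,50],[0,0,0,0,0,0.35,50],[0,0,0,0,0,0.35,50],[0,0,0,0,0,0.35,50],[0,0,0,0,0,0.35,50]]]'; python3 -m jog '[[[0,0,0,0,0,-0.15,50],[0,0,0,0,0,-0.33,50],[0,0,0,0,0,-0.5,50],[0,0,0,0,0,-0.68,50],[0,0,0,0,0,-0.86,50],[0,0,0,0,0,-1.04,50],[0,0,0,0,0,-1.22,50],[0,0,0,0,0,-1.4,50],[0,0,0,0,0,-1.58,50],[0,0,0,0,0,-1.76,50],[0,0,0,0,0,-1.94,50],[0,0,0,0,0,-2.12,50],[0,0,0,0,0,-2.3,50],[0,0,0,0,0,-2.45,50],[0,0,0,0,0,-2.55,50],[0,0,0,0,0,-2.58,50],[0,0,0,0,0,-2.58,50]]]'; python3 rel.py '([.461,.0,.20],25,0)'
```

```text
t: 11.45
eef_pos: [0.4276, 0.3159, 0.1882]
ee_rot: [1.885, -0.984, 2.875]
force: [-0.6, -0.3, -1.3]
width: 0.065
gripper_force: 29.9
t: 13.58
eef_pos: [0.4276, 0.3159, 0.1882]
ee_rot: [3.139, 1.399, -1.575]
force: [0.3, -0.6, -1.5]
width: 0.0646
gripper_force: 30.0
[ 4.74740e+01 -3.41220e+01 -2.94839e+02 -2.00000e-03  2.64000e-01
 -1.00000e-03]
```

```bash
python3 -m jog '[[[2,-2,-18,0,0.016,0,50],[7,-5,-45,0,0.04,0,50],[14,-10,-90,0,0.08,0,50],[21,-15,-135,0,0.12,0,50],[29,-20,-180,0,0.16,0,50],[36,-26,-225,0,0.2,0,50],[43,-31,-270,0,0.24,0,50],[47,-34,-290,0,0.26,0,50],[47,-34,-295,0,0.264,0,50],[47,-34,-295,0,0.264,0,50]]]'; python3 - <<'E'
from h import *
I,_=grab_frame("top"); S,D=grab_frame("scene")
cv2.imwrite("pics/p2.png",np.hstack([cv2.resize(I[170:290,130:350],(550,300),interpolation=2),cv2.resize(S[150:280,435:540],(242,300),interpolation=2)]))
E
python3 rel.py '([.469,-.245,.12],25,0)'
```

```text
t: 14.82
eef_pos: [0.4606, 0.0175, 0.1925]
ee_rot: [3.141, 1.135, -1.574]
force: [0.2, 0.7, -1.1]
width: 0.0648
gripper_force: 30.0
[ 1.76622e+02 -8.98600e+00 -1.88951e+02 -2.00000e-03  1.00000e-03
 -1.00000e-03]
```

View pics/p2.png

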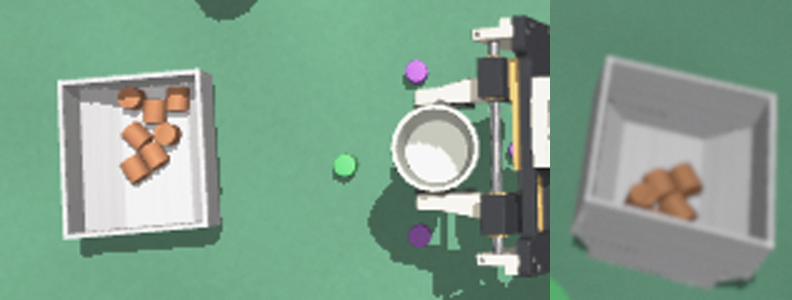

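The bin holds seven brown plugs, in the top half at (130,98), (153,110), (177,98), (135,135), (166,133), (153,153) and (135,168). The tumbler at (435,148) is empty. I'll check its tilt in the grip before placing it.

```bash
python3 - <<'E'
from h import *
np.set_printoptions(precision=4,suppress=True)
s=arm.get_state(); t=s['eef_pos']; g=t-np.array([0,.906,-.423])*.019; print("grasp",g)
for cam in("top","scene"):
    I,D=grab_frame(cam); C=cloud(cam,D).reshape(-1,3); h=cv2.cvtColor(I,cv2.COLOR_BGR2HSV).reshape(-1,3)
    # rim: topmost ring ~ g.z+33mm
    m=(np.hypot(C[:,0]-g[0],C[:,1]-g[1])<.045)&(abs(C[:,2]-g[2]-.033)<.007)&(C[:,1]>g[1]-.037)
    p=C[m]; c=cv2.minEnclosingCircle(p[:,:2].astype(np.float32)); A=np.c_[p[:,:2]-c[0],np.ones(len(p))]
    k=np.linalg.lstsq(A,p[:,2],rcond=None)[0]; print(cam,len(p),c,"slope/height",k, "rms",np.std(A@k-p[:,2]))
E
```

```text
grasp [0.4605 0.0008 0.2005]
top 180 ((0.4653031826019287, 0.0005009947344660759), 0.04098331555724144) slope/height [-0.0096  0.0028  0.23  ] rms 0.00123059669760924
scene 232 ((0.4617101550102234, 0.004237135406583548), 0.03475380316376686) slope/height [-0.0014  0.0096  0.2288] rms 0.0011359389658276927
```

```bash
python3 -m jog '[[[10,-1,-12,0,0,0,50],[30,-2,-32,0,0,0,50],[60,-3,-64,0,0,0,50],[90,-5,-96,0,0,0,50],[120,-6,-128,0,0,0,50],[150,-8,-160,0,0,0,50],[170,-9,-182,0,0,0,50],[177,-9,-190,0,0,0,50],[177,-9,-190,0,0,0,50],[177,-9,-190,0,0,0,50]]]'; python3 rel.py '([.469,-.247,.0675],25,0)'
```

```text
t: 16.27
eef_pos: [0.4693, -0.2294, 0.1125]
ee_rot: [-3.14, 1.135, -1.572]
force: [-0.6, 1.3, -0.6]
width: 0.0652
gripper_force: 30.0
[ 4.8270e+01  3.7700e-01  2.2023e+01 -2.0000e-03  0.0000e+00 -0.0000e+00]
```

```bash
python3 -m jog '[[[10,0,5,0,0,0,50],[25,0,11,0,0,0,50],[40,0,18,0,0,0,50],[48,0,22,0,0,0,50],[49,0,22.5,0,0,0,50],[50,0,23,0,0,0,50],[50.5,0,23.2,0,0,0,50],[50.5,0,23.2,0,0,0,50],[50.5,0,23.2,0,0,0,50]]]'
```

```text
t: 17.4
eef_pos: [0.4695, -0.2302, 0.0572]
ee_rot: [-3.139, 1.134, -1.571]
force: [0.0, 0.8, 1.6]
width: 0.0649
gripper_force: 29.9
```

```bash
python3 -m jog '[[[0,0,0,0,0,0,70],[0,0,0,0,0,0,80],[0,0,0,0,0,0,87.6],[0,0,0,0,0,0,87.6],[0,0,0,0,0,0,87.6],[0,0,0,0,0,0,87.6],[0,0,-15,0,0,0,87.6],[0,0,-40,0,0,0,87.6],[0,0,-80,0,0,0,87.6],[0,0,-120,0,0,0,87.6],[0,0,-150,0,0,0,87.6],[0,0,-150,0,0,0,87.6]]]'; python3 - <<'E'
from h import *
np.set_printoptions(precision=4,suppress=True)
I,D=grab_frame("top"); cv2.imwrite("pics/end.png",I)
for cam in("top","scene"):
    if cam=="scene": I,D=grab_frame(cam)
    C=cloud(cam,D).reshape(-1,3); p=C[(np.hypot(C[:,0]-.469,C[:,1]+.246)<.05)&(abs(C[:,2]-.094)<.008)]
    c=cv2.minEnclosingCircle(p[:,:2].astype(np.float32)); A=np.c_[p[:,:2]-c[0],np.ones(len(p))]
    print(cam,c,np.linalg.lstsq(A,p[:,2],rcond=None)[0])
E
```

```text
t: 18.9
eef_pos: [0.4686, -0.3692, 0.1209]
ee_rot: [-3.137, 1.132, -1.571]
force: [0.0, 0.7, -0.9]
width: 0.0877
gripper_force: 0.0
top ((0.46843916177749634, -0.24235378205776215), 0.03409438207745552) [-0.0127  0.016   0.0935]
scene ((0.47119951248168945, -0.24357770383358002), 0.03440380096435547) [-0.0045 -0.0001  0.0913]
```

View pics/end.png

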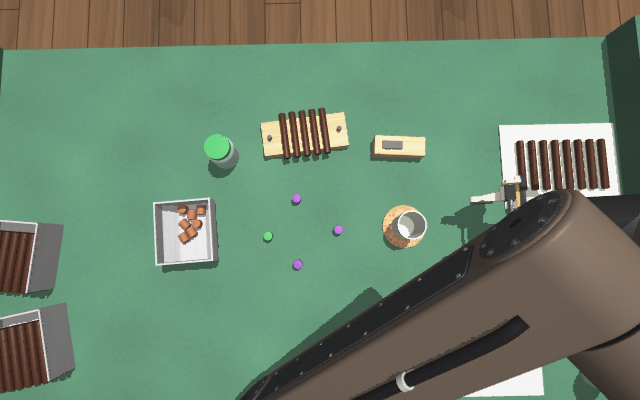

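The final view shows the tumbler upright on the mat (409,226), within about 3 mm of its centre. The seven plugs are in the bin (190,222), the bystanders haven't moved, and the gripper is clear.

```bash
python3 -c "
from station import arm
print(arm.job_done())"
```

```text
the job is handed in; nothing more can be done
None
```

I've handed the job in, with no verdict returned: in the last camera view all seven plugs are in the bin, the empty tumbler stands upright about 3 mm from the mat's centre, and the mould board, jar and gauge block haven't moved.

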